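# Dry a painted clay piece on the wind-up drying stand

### The job

Get the blue-tipped clay piece drying: stand it upright on the floor of the white drying bay, set down gently and not dropped, and wind the stand's clockwork fan by its brass key, clockwise and with as many fresh grips as it needs, until it is fully wound against its stop. Do not let the clay piece fall over, and leave the paint jar, the drink can and the brush where they are.

Things in the scene. Friction and masses are not known exactly. Their poses are not given: they have to be found in the camera images.
- clay: Small clay tower: a square grey body 40 x 40 mm and 54 mm high, with a stepped blue painted tip narrowing to a top at 83 mm; 160 g or so. Origin: centre of its underside; z up; x and y are square to the sides.
- dryer: The drying stand, fixed to the table: white foot 270 x 150 mm, open-topped bay at its front (-x, towards the robot), behind it a white housing 118 x 140 mm (front face at x = +3 mm) under a green head with a sloping panel. Origin: centre of the underside, on the table; x to its back, y to its left, z up.
- dial: White round dial, 108 mm, on the head's sloping panel. Origin: its centre, at x = 60, y = 0, z = 150 mm on the stand. z: out of the panel, leaning 0.45 rad from vertical to the stand's front; x: up the slope, towards the green mark (fully wound). The panel is 130 mm (x) by 140 mm (y). A ring of dots grows in the winding direction: clockwise, looking at the panel.
- bay_floor (a point): Centre of the bay's floor, 8 mm above the table, axes as the stand's. The bay is 120 mm (x) by 118 mm (y) inside, open on top; its walls are 6 mm thick and rise 40 mm above this floor.
- key_grip (a point): Point to grip on the brass winding key, on its axis, 41 mm out from the dial. z: along the axis, out of the panel; x: along the key's flat wing to its red end; y: through its thickness. The wing is 42 mm long (x), 8 mm thick (y) and spans 21 to 51 mm from the dial; below it a 12 mm stem and a 28 mm steel hub, 11 mm high.
- key: The same key; origin at the dial's centre. It takes 0.15 to 0.25 N m to turn, more as it winds. Let go, it springs back by up to 0.3 rad; the winding gained stays. At the stop it still yields 0.3 to 0.4 rad, stiffening, then is hard. Fully wound and let go, the red end points at the green mark (also exactly one turn earlier).
- spring (a joint): How far the spring is wound, rad: 0 run down, 7.0 at the stop. It is what stays when the key is let go: turning the key, this lags it by 0.2 to 0.3 rad. Starts partly wound, between 1.4 and 2.6.
- jar: Bystander: teal paint jar with black lid, 70 mm diameter, 100 mm high. Origin: centre of its underside.
- can: Bystander: plain aluminium drink can, 66 mm diameter, 115 mm high. Origin: centre of its underside.
- brush: Bystander: paint brush 180 mm long lying on the table. Origin about its middle, x along it.
Mind the look-alikes: they are no part of the job. Several things have the shape of the clay; the one meant has the colours described above.

How it is judged:
By the outcome, as a careful person would: the job done as asked, in the order asked, and still so for the second after the job is handed in, with the robot touching nothing.
It also fails if it takes over 72 s, if anything falls off the work surface, if the arm or the gripper's body presses on something with over 40 N, if the wrist force passes 120 N, or if a joint passes its speed limit or range.

### The arm

A 7-joint arm with a two-finger parallel gripper is mounted at the origin on the work surface. World frame = base frame: x ahead of the robot, y to its left, z up, the work surface at z = 0. Lengths are in m, angles in rad, forces in N, time in s.
With the tool pointing down it reaches from about 0.425 to 0.925 m from the base axis. Payload 6.8 kg.
Tool frame: the origin (TCP) lies between the finger pads; the fingertips stand 19 mm ahead of it and the grasp point (between the pads) is the TCP; z points along the fingers, y is the direction in which the jaws open and shut (so a half turn about z gives the same grasp; the last joint's range is limited). The gripper opens to 88 mm and grips with 3 to 60 N. Pads are 20 mm wide; open, the fingers measure 115 mm over their backs; the gripper's body (75 mm by 178 mm) begins 61 mm behind the grasp point.
Start: joints at [1.076, 0.477, 0.022, 1.555, -0.011, 1.109, -0.083], TCP at [0.255, -0.625, 0.242] pointing down, gripper open.
Joint ranges: [-2.96, 2.96], [-0.34, 2.1], [-1.41, 1.46], [0.24, 2.44], [-1.37, 4.51], [0.17, 1.92], [-2.96, 2.96]. Speed limits (rad/s): [2.39, 2.39, 3.14, 3.14, 3.14, 3.14, 3.14].

### API

Orientations are given as a unit quaternion [x, y, z, w].
In Python, from bench import state, snapshot, hand_in gives the robot as it stands.
- The arm moves only by the tool send_rows, never from a script. Its argument "steps" is a list that holds one entry, the list of rows, each a list of 5 numbers: the gripper's target within -1 to 1 (shut at 1, half-way at 0, fully open at -1), then the shift along the world's x, y, z in m, then the turn about the world's z in rad. In form: [[[jaw, x, y, z, yaw], ...]]. A call has 1 to 12 rows; each row is the pose to reach, as a shift and turn from the pose commanded when the call began; what a row does not reach only later rows make up. A row lasts 1/10 s, in which the tool goes at most 50 mm and 8.59 degrees, less where a joint would pass 70% of its speed; a pose out of reach is approached as far as the arm can. A call with a gripper value outside its range is refused whole. The fingers move at their own pace and stop on an object; the grip force is fixed at half the most. Time passes only in rows, so rows that repeat a pose let the fingers close. It gives the time, the measured TCP pose, the force and the opening at its end, in the units of the state.
- state(): the state, without advancing time (a new reading comes with each control period).
- snapshot(name): name is "scene" or "top" or "wrist"; returns a dict with "color" (480x640x3 uint8, red, green, blue), "fx", "fy", "cx", "cy" (pixels), "k1" (the pictures are not rectified: a ray, as slopes to the right and down, at radius r is drawn at 1 + k1 r^2 times it, then the intrinsics apply), "R" (3x3) and "t" (3): a world point X has camera coordinates R X + t; the wrist camera has in their place "mount" (4x4, takes a point from camera to tool coordinates, whose origin is the TCP and whose axes are the flange's). Camera axes: x right, y down, z forward; pixel columns grow to the right and rows downward; lengths in m; the calibration is good to about 2 mm. A picture is of the moment at which its call begins: read the wrist's pose just before it. There is no depth.
- hand_in(): hands the job in, once; it reports no verdict.
The state is a dict: "clock": time; "joint_positions": joint angles; "joint_velocities": joint speeds; "effort": joint torques, N m; "tool_pos": TCP position; "tcp_rot": TCP orientation; "contact_force": force on the tool from outside, world axes, zero at the start; "torque": the same for the moment, N m; "grip_width": finger opening in m.
Only numpy, scipy, OpenCV 4.12 (cv2) and the standard library are available. Lean on these libraries where they do the work, as an engineer would, in place of code of your own. Each camera call takes 0.05 s, during which the arm holds its last target. There are 200 camera calls.

## Working session

There is one attempt and no reset: what is moved stays moved. The work goes in short steps, Python scripts to look and compute and a tool call to move; the robot and the scene stay as the last step left them, time stands still between calls to the robot, and variables do not carry over. Pictures are saved under pics/ and viewed, about 8 in all and at most 12, crops included, and the job is handed in when it is done.

Besides the shell and the picture viewer there is one more tool, called by a JSON object that holds its "name" and its "arguments", one argument or row to a line. send_rows: Moves the arm, as the interface text tells. Its arguments: {"type":"object","properties":{"steps":{"type":"array"}},"required":["steps"]}

```bash
mkdir -p pics; ls; python3 - <<'E'
from bench import *
import cv2
s=state();print({k:(v if isinstance(v,float) else [round(float(x),3) for x in v]) for k,v in s.items()})
for n in ["scene","top"]:
    d=snapshot(n);cv2.imwrite(f"pics/{n}0.png",cv2.cvtColor(d["color"],cv2.COLOR_RGB2BGR))
    print(n,{k:(d[k].tolist() if hasattr(d[k],'tolist') else d[k]) for k in d if k!="color"})
d=snapshot("wrist");print(d["mount"],d["fx"],d["k1"])
E
```

```text
pics
{'clock': 0.0, 'joint_positions': [1.076, 0.478, 0.022, 1.556, -0.011, 1.109, -0.083], 'joint_velocities': [-0.002, 0.001, 0.0, -0.001, 0.001, 0.0, 0.0], 'effort': [-0.0, -58.286, 1.534, -27.261, -0.054, 0.017, 0.0], 'tool_pos': [0.254, -0.625, 0.241], 'tcp_rot': [0.981, 0.192, -0.0, -0.001], 'contact_force': [0.612, -0.317, -0.914], 'torque': [-0.021, -0.014, -0.006], 'grip_width': 0.08806218599559722}
scene {'fx': 496.12341058533065, 'fy': 496.12341058533065, 'cx': 319.81861215626265, 'cy': 235.24132066952964, 'k1': -0.02066276091847877, 'R': [[0.19224346941978943, 0.9813114151310119, 0.008387788684356218], [0.7880890168070298, -0.14928584991753255, -0.597184591732346], [-0.5847718786446311, 0.12141516193610614, -0.802059978055543]], 't': [-0.18381044065998267, -0.3656494561819538, 1.4159592580391058]}
top {'fx': 491.19613044510703, 'fy': 491.19613044510703, 'cx': 319.5693597114749, 'cy': 243.6687997129764, 'k1': -0.011830912255534549, 'R': [[-0.028862164693126698, -0.9992452166000165, 0.02599947213335835], [-0.9926230715473884, 0.025587354517088084, -0.11851044308686527], [0.11775573566096519, -0.029228143813853417, -0.9926123625706775]], 't': [0.05201649297271989, 0.57492571684484, 1.1455024094027153]}
[[ 4.46622224e-04 -9.61027156e-01 -2.76453625e-01  7.46964984e-02]
 [ 9.99998884e-01  8.23421517e-04 -1.24689526e-03  6.07707536e-04]
 [ 1.42593806e-03 -2.76452759e-01  9.61026451e-01 -1.42609285e-01]
 [ 0.00000000e+00  0.00000000e+00  0.00000000e+00  1.00000000e+00]] 428.92397752170564 0.00953061861634383
```

View pics/scene0.png

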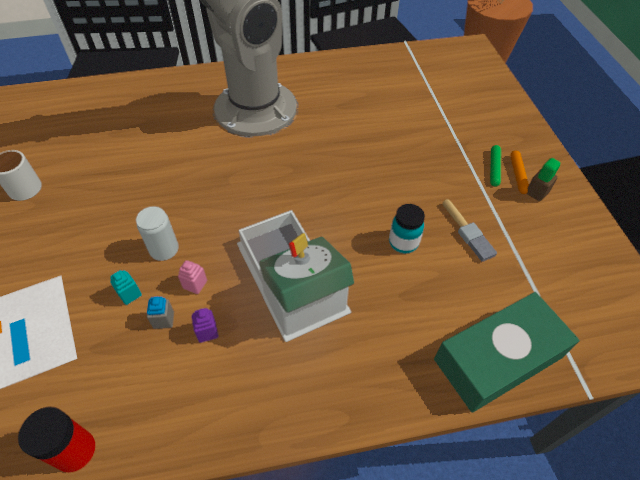

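View pics/top0.png

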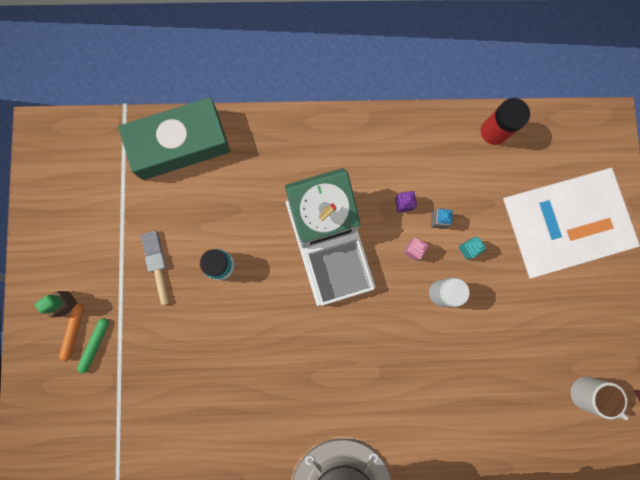

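```bash
cat > h.py <<'E'
import numpy as np, cv2
from bench import state, snapshot
from scipy.spatial.transform import Rotation as Rn
def pose():
    s=state(); T=np.eye(4); T[:3,:3]=Rn.from_quat(s["tcp_rot"]).as_matrix(); T[:3,3]=s["tool_pos"]; return s,T
def cam(n,T=None):
    if n=="wrist" and T is None: T=pose()[1]
    d=snapshot(n)
    if n=="wrist":
        W=np.linalg.inv(T@np.array(d["mount"])); d["R"],d["t"]=W[:3,:3],W[:3,3]
    d["R"]=np.array(d["R"]);d["t"]=np.array(d["t"]); return d
def proj(d,X):
    c=np.atleast_2d(X)@d["R"].T+d["t"]; s=c[:,:2]/c[:,2:]; s=s*(1+d["k1"]*(s**2).sum(1,keepdims=True))
    return s*[d["fx"],d["fy"]]+[d["cx"],d["cy"]]
def at_z(d,uv,z):
    K=np.array([[d["fx"],0,d["cx"]],[0,d["fy"],d["cy"]],[0,0,1]])
    # k1 model = OpenCV's radial k1
    n=cv2.undistortPoints(np.array(uv,float).reshape(-1,1,2),K,np.array([d["k1"],0,0,0])).reshape(-1,2)
    r=np.c_[n,np.ones(len(n))]@d["R"]; C=-d["R"].T@d["t"]
    return C+r*((np.reshape(z,-1)-C[2])/r[:,2])[:,None]
def crop(d,name,x0,y0,w,h,k):
    im=cv2.cvtColor(d["color"],cv2.COLOR_RGB2BGR)[y0:y0+h,x0:x0+w]
    cv2.imwrite(f"pics/{name}.png",cv2.resize(im,None,fx=k,fy=k,interpolation=cv2.INTER_CUBIC))
E
python3 - <<'E'
from h import *
d=cam("top"); crop(d,"top1",280,165,200,150,4)
for n,uv,z in [("clay top",(445,215),.083),("purple",(407,201),.083),("pink",(418,247),.083),("teal",(473,247),.083),("can",(455,292),.115),("jar",(214,263),.1),("dial",(325,207),.15)]:
    print(n,at_z(d,[uv],z)[0].round(3))
E
```

```text
clay top [ 0.63  -0.257  0.083]
purple [ 0.665 -0.169  0.083]
pink [ 0.557 -0.189  0.083]
teal [ 0.553 -0.318  0.083]
can [ 0.45  -0.26   0.115]
jar [0.531 0.276 0.1  ]
dial [0.643 0.026 0.15 ]
```

View pics/top1.png

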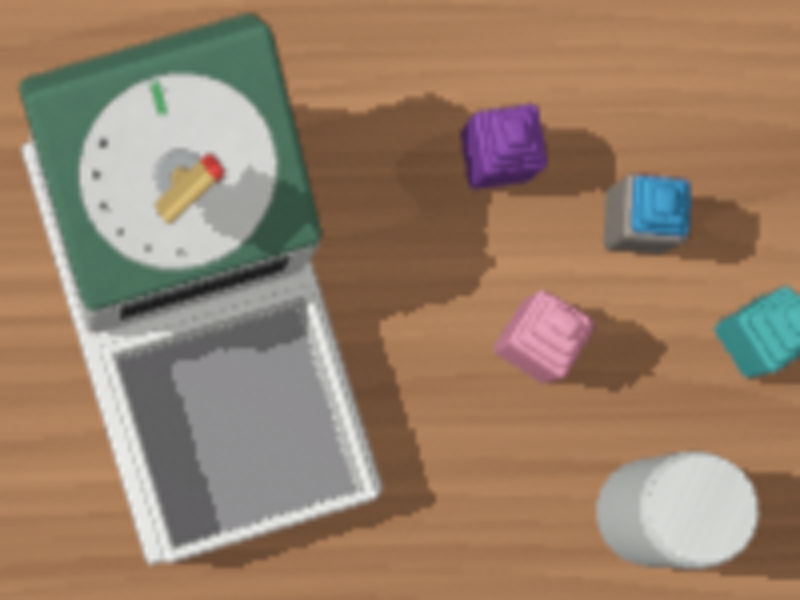

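```bash
cat >> h.py <<'E'
A=.45
DR=np.array([[np.cos(A),0,-np.sin(A)],[0,1,0],[np.sin(A),0,np.cos(A)]])  # dial axes (columns) on stand
def dial2stand(p): return np.array([.06,0,.15])+np.atleast_2d(p)@DR.T
def stand2w(S,p):
    x,y,a=S; R=np.array([[np.cos(a),-np.sin(a),0],[np.sin(a),np.cos(a),0],[0,0,1]])
    return np.atleast_2d(p)@R.T+[x,y,0]
E
python3 - <<'E'
from h import *
from scipy.optimize import least_squares
d=cam("top"); u=lambda x,y:(280+x/4-.4,165+y/4-.4)
pts=np.array([u(178,171),u(159,98),u(96,308),u(320,241),u(112,352),u(312,298),u(358,488),u(168,548)])
def model(b): 
    return np.r_[dial2stand([[0,0,0],[.043,0,0],[-.065,.07,0],[-.065,-.07,0]]),
     [[b+.06,.059,.048],[b+.06,-.059,.048],[b-.06,-.059,.048],[b-.06,.059,.048]]]
f=lambda q:(proj(d,stand2w(q[:3],model(q[3])))-pts).ravel()
r=least_squares(f,[.6,.02,.25,-.067],loss="soft_l1");print(r.x.round(4));print(f(r.x).reshape(-1,2).round(1))
# clay: bottom of body & tip
for n,uv,z in [("tiptop",u(663,205),.083),("body near corner bottom",u(607,248),0),("bot right",u(685,250),0.0),("body top left",u(627,178),.054),("body top right",u(690,178),.054),("b",u(686,243),.054),("bl",u(630,236),.054)]:
    print(n,at_z(d,[uv],z)[0].round(4))
E
```

```text
[ 0.5851  0.0124  0.2533 -0.0765]
[[ 0.  -0.6]
 [ 0.  -1.1]
 [-2.8  1.1]
 [ 1.4  0.7]
 [ 0.1 -0.2]
 [-2.2 -0.3]
 [ 0.9  0.8]
 [ 0.2 -0.1]]
tiptop [ 0.628  -0.2575  0.083 ]
body near corner bottom [ 0.6158 -0.2449  0.    ]
bot right [ 0.6133 -0.2939  0.    ]
body top left [ 0.6498 -0.2452  0.054 ]
body top right [ 0.6489 -0.2833  0.054 ]
b [ 0.6096 -0.2784  0.054 ]
bl [ 0.6147 -0.245   0.054 ]
```

{"name": "send_rows", "arguments": {
  "steps": [
    [[-1, 0.045, 0.044, 0, -0.05], [-1, 0.08, 0.077, 0, -0.1], [-1, 0.115, 0.11, 0, -0.15], [-1, 0.15, 0.145, 0, -0.2], [-1, 0.185, 0.18, 0, -0.25], [-1, 0.22, 0.213, 0, -0.3], [-1, 0.255, 0.247, 0, -0.35], [-1, 0.29, 0.28, 0, -0.386], [-1, 0.325, 0.315, 0, -0.386], [-1, 0.355, 0.345, 0, -0.386], [-1, 0.375, 0.363, 0, -0.386], [-1, 0.375, 0.363, 0, -0.386]]
  ]
}}

```text
clock: 1.45
tool_pos: [0.633, -0.2563, 0.2411]
tcp_rot: [1.0, 0.004, 0.001, -0.001]
contact_force: [0.5, 0.1, -0.1]
grip_width: 0.0881
```

```bash
python3 - <<'E'
from h import *
d=cam("wrist"); crop(d,"w1",0,0,640,480,1.25)
s,T=pose();print(s["clock"],T.round(3)); 
print(proj(d,[[.629,-.262,.054],[.629,-.262,.083],[.6,-.262,0]])*1.25)
E
```

```text
1.5 [[ 1.     0.005 -0.     0.631]
 [ 0.005 -1.     0.001 -0.26 ]
 [-0.    -0.001 -1.     0.241]
 [ 0.     0.     0.     1.   ]]
[[411.95079432 277.29586049]
 [412.54031347 288.94117619]
 [410.56029494 298.35533278]]
```

View pics/w1.png

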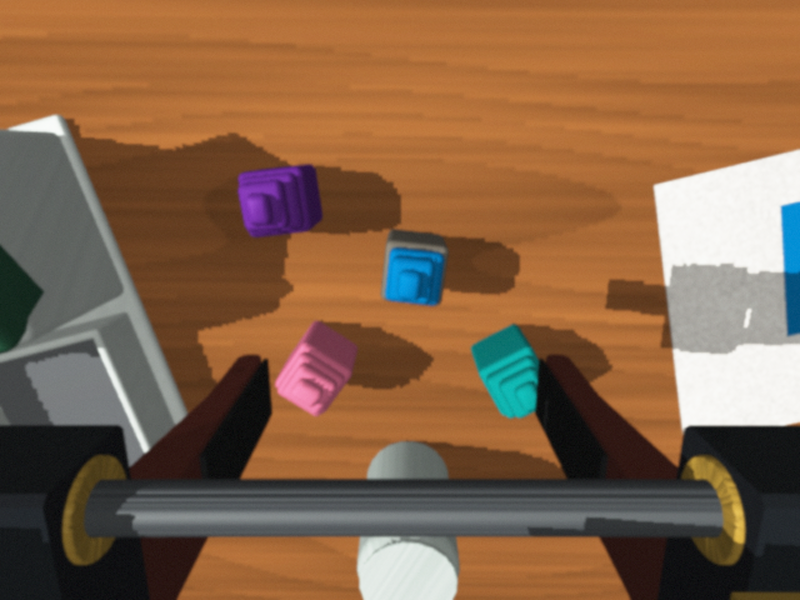

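```bash
python3 - <<'E'
from h import *
d=cam("wrist"); 
c=at_z(d,np.array([(388,247),(445,251),(440,305),(384,299)])/1.25,.054); print(c.round(4),c.mean(0).round(4))
print(at_z(d,[np.array((411,281))/1.25],.083).round(4)); print(at_z(d,np.array([(391,230),(446,235)])/1.25,[0,0]).round(4))
S=[.5851,.0124,.2533]
print(pose()[0]["tool_pos"], stand2w(S,[[-.0765,0,.008],[-.069,0,.008]]))
E
```

```text
[[ 0.6459 -0.2505  0.054 ]
 [ 0.6436 -0.286   0.054 ]
 [ 0.6085 -0.2838  0.054 ]
 [ 0.6123 -0.2479  0.054 ]] [ 0.6276 -0.267   0.054 ]
[[ 0.6314 -0.2646  0.083 ]]
[[ 0.6484 -0.2511  0.    ]
 [ 0.645  -0.2906  0.    ]]
[ 0.62949407 -0.26204204  0.24123705] [[ 0.51104106 -0.0067709   0.008     ]
 [ 0.51830174 -0.0048914   0.008     ]]
```

{"name": "send_rows", "arguments": {
  "steps": [
    [[-1, 0, -0.006, -0.03, -0.08], [-1, 0, -0.006, -0.07, -0.08], [-1, 0, -0.006, -0.11, -0.08], [-1, 0, -0.006, -0.15, -0.08], [-1, 0, -0.006, -0.18, -0.08], [-1, 0, -0.006, -0.201, -0.08], [-1, 0, -0.006, -0.201, -0.08], [1, 0, -0.006, -0.201, -0.08], [1, 0, -0.006, -0.201, -0.08], [1, 0, -0.006, -0.201, -0.08], [1, 0, -0.006, -0.201, -0.08], [1, 0, -0.006, -0.201, -0.08]]
  ]
}}

```text
clock: 2.75
tool_pos: [0.63, -0.2682, 0.0415]
tcp_rot: [0.999, -0.04, 0.001, 0.0]
contact_force: [-0.1, 0.7, 0.8]
grip_width: 0.0511
```

{"name": "send_rows", "arguments": {
  "steps": [
    [[1, 0, 0, 0, 0], [1, 0, 0, 0, 0], [1, 0, 0, 0.02, 0], [1, 0, 0, 0.05, 0], [1, 0, 0, 0.09, 0], [1, 0, 0, 0.13, 0], [1, 0, 0, 0.17, 0], [1, 0, 0, 0.17, 0]]
  ]
}}

```text
clock: 3.55
tool_pos: [0.6326, -0.2698, 0.2171]
tcp_rot: [0.999, -0.04, 0.005, 0.002]
contact_force: [0.6, -0.6, -2.3]
grip_width: 0.0399
```

{"name": "send_rows", "arguments": {
  "steps": [
    [[1, -0.01, 0.025, 0, 0.04], [1, -0.025, 0.06, 0, 0.1], [1, -0.042, 0.097, 0, 0.16], [1, -0.06, 0.135, 0, 0.22], [1, -0.075, 0.17, 0, 0.28], [1, -0.09, 0.205, 0, 0.333], [1, -0.105, 0.235, 0, 0.333], [1, -0.115, 0.255, 0, 0.333], [1, -0.115, 0.262, 0, 0.333], [1, -0.115, 0.262, 0, 0.333]]
  ]
}}

```text
clock: 4.55
tool_pos: [0.5146, -0.0057, 0.2102]
tcp_rot: [0.992, 0.127, -0.0, 0.0]
contact_force: [-0.1, 0.1, -1.0]
grip_width: 0.0396
```

```bash
python3 - <<'E'
from h import *
d=cam("wrist"); crop(d,"w2",0,0,640,480,1.25)
s,T=pose();print(s["tool_pos"],s["tcp_rot"],s["grip_width"])
S=[.5851,.0124,.2533]
for b in (-.0765,-.069):print((proj(d,stand2w(S,[[b+.06,.059,.048],[b+.06,-.059,.048],[b-.06,-.059,.048],[b-.06,.059,.048]]))*1.25).round())
E
```

```text
[ 0.51494617 -0.00684127  0.21027347] [ 9.91964923e-01  1.26512900e-01 -1.22453889e-04  2.50986177e-04] 0.03971373896579353
[[297. 181.]
 [509. 182.]
 [498. 380.]
 [307. 380.]]
[[296. 167.]
 [510. 168.]
 [499. 369.]
 [306. 369.]]
```

View pics/w2.png

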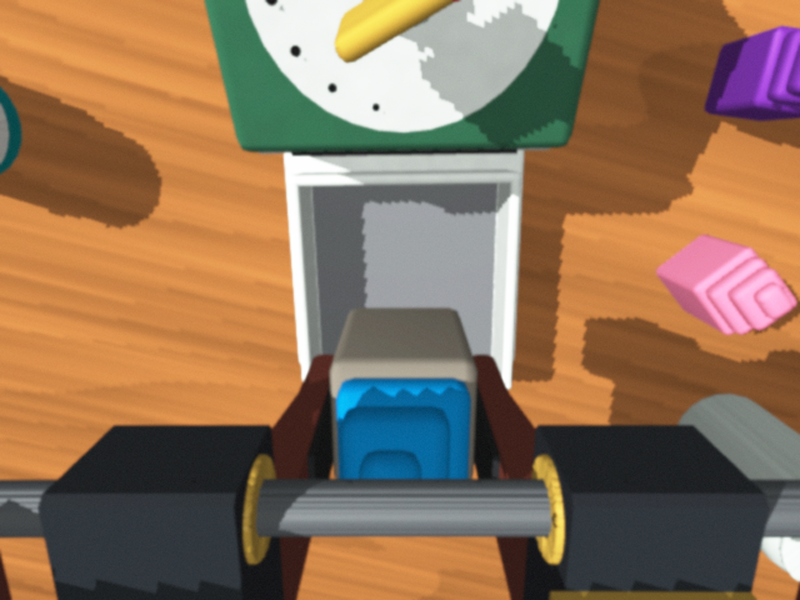

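{"name": "send_rows", "arguments": {
  "steps": [
    [[1, -0.004, 0, -0.03, 0], [1, -0.004, 0, -0.07, 0], [1, -0.004, 0, -0.11, 0], [1, -0.004, 0, -0.14, 0], [1, -0.004, 0, -0.153, 0], [1, -0.004, 0, -0.157, 0], [1, -0.004, 0, -0.159, 0], [1, -0.004, 0, -0.159, 0], [1, -0.004, 0, -0.159, 0]]
  ]
}}

```text
clock: 5.5
tool_pos: [0.5117, -0.0062, 0.0529]
tcp_rot: [0.992, 0.126, 0.001, 0.0]
contact_force: [0.3, -0.4, -2.4]
grip_width: 0.0399
```

{"name": "send_rows", "arguments": {
  "steps": [
    [[1, 0, 0, -0.001, 0], [1, 0, 0, -0.001, 0], [1, 0, 0, -0.001, 0]]
  ]
}}

```text
clock: 5.8
tool_pos: [0.5108, -0.0062, 0.051]
tcp_rot: [0.992, 0.127, 0.0, 0.0]
contact_force: [0.3, 0.4, -3.2]
grip_width: 0.0402
```

{"name": "send_rows", "arguments": {
  "steps": [
    [[1, 0, 0, -0.001, 0], [1, 0, 0, -0.001, 0], [1, 0, 0, -0.001, 0]]
  ]
}}

```text
clock: 6.1
tool_pos: [0.5106, -0.0061, 0.0496]
tcp_rot: [0.992, 0.127, -0.0, 0.0]
contact_force: [-0.6, 0.1, -2.4]
grip_width: 0.0401
```

{"name": "send_rows", "arguments": {
  "steps": [
    [[1, 0, 0, -0.001, 0], [1, 0, 0, -0.001, 0], [1, 0, 0, -0.001, 0]]
  ]
}}

```text
clock: 6.4
tool_pos: [0.5107, -0.0061, 0.049]
tcp_rot: [0.992, 0.127, 0.0, 0.0]
contact_force: [-1.0, -0.9, 4.4]
grip_width: 0.0397
```

{"name": "send_rows", "arguments": {
  "steps": [
    [[0.0, 0, 0, 0, 0], [-0.2, 0, 0, 0, 0], [-0.4, 0, 0, 0, 0], [-0.4, 0, 0, 0, 0], [-0.4, 0, 0, 0, 0], [-0.4, 0, 0, 0.02, 0], [-0.4, 0, 0, 0.05, 0], [-0.4, 0, 0, 0.09, 0], [-0.4, 0, 0, 0.13, 0], [-0.4, 0, 0, 0.17, 0], [-0.4, 0, 0, 0.2, 0], [-0.4, 0, 0, 0.2, 0]]
  ]
}}

```text
clock: 7.6
tool_pos: [0.5131, -0.006, 0.2531]
tcp_rot: [0.992, 0.126, 0.004, 0.0]
contact_force: [0.4, 0.2, 0.9]
grip_width: 0.0612
```

```bash
python3 - <<'E'
from h import *
s,T=pose();print(s["clock"],s["tool_pos"],s["tcp_rot"],s["grip_width"])
d=cam("wrist",T); crop(d,"w3",0,0,640,480,1.25)
E
```

```text
7.6 [ 0.51312556 -0.00595702  0.25313509] [9.91968598e-01 1.26415661e-01 4.15214171e-03 3.74752629e-04] 0.06122586486546153
```

View pics/w3.png

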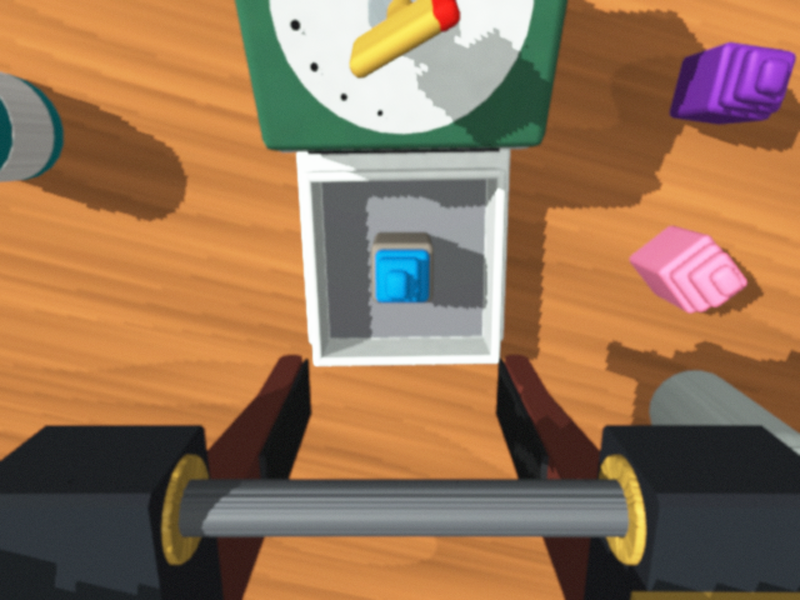

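{"name": "send_rows", "arguments": {
  "steps": [
    [[-0.4, 0, 0, 0.03, 0], [-0.4, 0.02, 0.005, 0.06, 0], [-0.4, 0.05, 0.012, 0.085, 0], [-0.4, 0.085, 0.02, 0.095, 0], [-0.4, 0.11, 0.028, 0.095, 0], [-0.4, 0.11, 0.028, 0.095, 0], [-0.4, 0.11, 0.028, 0.095, 0]]
  ]
}}

```text
clock: 8.35
tool_pos: [0.62, 0.0219, 0.3414]
tcp_rot: [0.992, 0.127, -0.002, -0.0]
contact_force: [-0.6, -0.3, 0.6]
grip_width: 0.0616
```

```bash
python3 - <<'E'
from h import *
s,T=pose();print(s["clock"],s["tool_pos"],s["tcp_rot"],s["grip_width"],s["joint_positions"])
d=cam("wrist",T); crop(d,"w4",160,80,320,240,2.5)
E
```

```text
8.35 [0.61995558 0.02189886 0.34137382] [ 9.91934633e-01  1.26736317e-01 -1.89249484e-03 -9.31585717e-05] 0.06157839888611887 [ 0.01532325  0.32565499 -0.19842261  1.55338279  0.06564239  1.27289966
 -1.50909116]
```

View pics/w4.png

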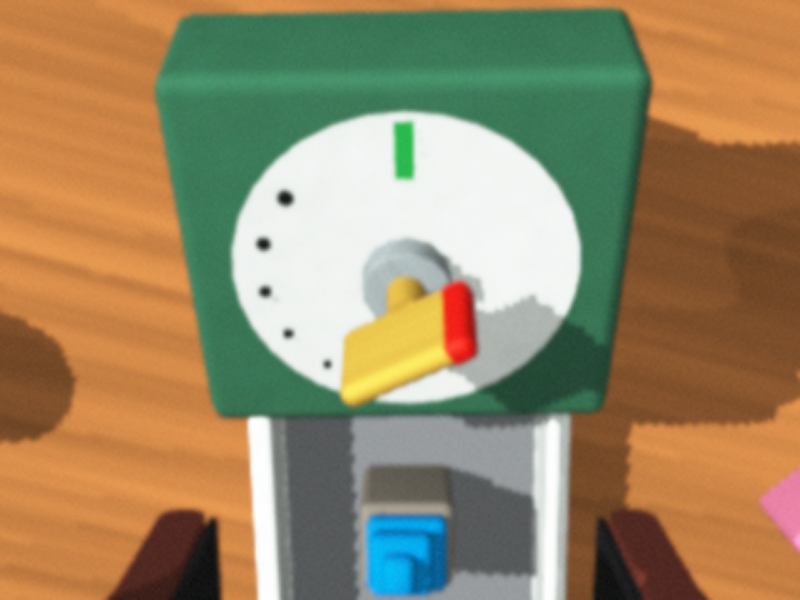

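```bash
cat >> h.py <<'E'
def keypts(th,p):
    p=np.atleast_2d(p); c,s=np.cos(th),np.sin(th)
    return dial2stand(np.c_[c*p[:,0]-s*p[:,1],s*p[:,0]+c*p[:,1],p[:,2]])
E
python3 - <<'E'
from h import *
from scipy.optimize import least_squares
T=pose()[1];d=cam("wrist",T); dt=cam("top")
P=np.array([(406,256),(404,123),(404,180),(222,414),(603,410),(160,88),(650,82),(232,257),(580,258),(343,404),(475,358),(346,335),(463,283)])/2.5+[160,80]-.3
Pt=np.array([(178,171),(159,85),(96,308),(320,241)])/4+[280,165]-.4
D=[[0,0,0],[.047,0,0],[.029,0,0],[-.065,.07,0],[-.065,-.07,0],[.065,.07,0],[.065,-.07,0],[0,.054,0],[0,-.054,0]]
K=[[-.021,-.004,.051],[.021,-.004,.051],[-.021,.004,.021],[.021,.004,.021]]
def f(q):
    a=proj(d,stand2w(q[:3],np.r_[dial2stand(D),keypts(q[3],K)]))-P
    a[1:3,1]=0
    b=proj(dt,stand2w(q[:3],dial2stand([D[0],D[1],D[3],D[4]])))-Pt; b[1,1]=0
    return np.r_[a,b].ravel()
r=least_squares(f,[.585,.0124,.2533,-1.1],loss="soft_l1");print(r.x.round(4));print(f(r.x).reshape(-1,2).round(1))
S=r.x[:3]
for h in (.041,.045,.05):print(h,stand2w(S,keypts(0,[0,0,h])).round(4))
th=r.x[3];print("yaw of wing line",S[2]+np.arctan2(np.cos(A)*np.sin(th),np.cos(th)))
E
```

```text
[ 0.5835  0.012   0.2618 -1.1429]
[[-0.3  3.9]
 [-0.1  0. ]
 [ 0.2  0. ]
 [-5.2  2.2]
 [ 0.8  2.7]
 [-5.6 -7.4]
 [ 4.3 -6.6]
 [ 0.3  4. ]
 [-0.8  2.6]
 [ 0.6  0.3]
 [ 2.3 -0.6]
 [-3.8 -6. ]
 [ 0.8 -4.6]
 [-0.   0.1]
 [-0.6  0. ]
 [-2.6  2. ]
 [ 1.6  1.1]]
0.041 [[0.6243 0.0229 0.1869]]
0.045 [[0.6226 0.0225 0.1905]]
0.05 [[0.6205 0.0219 0.195 ]]
yaw of wing line -0.8401342227615481
```

{"name": "send_rows", "arguments": {
  "steps": [
    [[0, 0, 0, 0, 0.15], [0, 0, 0, 0, 0.3], [0, 0, 0, 0, 0.45], [0, 0, 0, 0, 0.6], [0, 0, 0, 0, 0.75], [0, 0, 0, 0, 0.9], [0, 0, 0, 0, 1.05], [0, 0, 0, 0, 1.2], [0, 0, 0, 0, 1.35], [0, 0, 0, 0, 1.5], [0, 0, 0, 0, 1.65], [0, 0, 0, 0, 1.8]]
  ]
}}

```text
clock: 9.7
tool_pos: [0.6198, 0.0213, 0.3437]
tcp_rot: [0.515, 0.857, -0.0, 0.0]
contact_force: [-0.3, -0.1, -0.1]
grip_width: 0.044
```

{"name": "send_rows", "arguments": {
  "steps": [
    [[0, 0, 0, -0.03, 0.15], [0, 0, 0, -0.06, 0.25], [0, 0, 0, -0.08, 0.25], [0, 0, 0, -0.08, 0.25], [0, 0, 0, -0.08, 0.25], [0, 0, 0, -0.08, 0.25]]
  ]
}}

```text
clock: 10.3
tool_pos: [0.6213, 0.022, 0.2654]
tcp_rot: [0.407, 0.913, 0.001, 0.001]
contact_force: [0.7, -0.5, 0.1]
grip_width: 0.044
```

```bash
python3 - <<'E'
from h import *
s,T=pose();print(s["clock"],s["tool_pos"],s["grip_width"],s["joint_positions"].round(3) if hasattr(s["joint_positions"],'round') else s["joint_positions"], "yaw",np.arctan2(T[1,0],T[0,0]))
E
```

```text
10.3 [0.62125031 0.02198848 0.26539987] 0.043988660945104806 [ 0.262  0.419 -0.534  1.636  0.23   1.147  0.405] yaw 2.303490177146151
```

{"name": "send_rows", "arguments": {
  "steps": [
    [[0, 0.002, 0, -0.03, 0], [0, 0.002, 0, -0.055, 0], [0, 0.002, 0, -0.07, 0], [0, 0.002, 0, -0.075, 0], [0, 0.002, 0, -0.075, 0]]
  ]
}}

```text
clock: 10.8
tool_pos: [0.6228, 0.022, 0.189]
tcp_rot: [0.407, 0.914, 0.0, 0.0]
contact_force: [0.4, 0.2, 0.4]
grip_width: 0.0438
```

{"name": "send_rows", "arguments": {
  "steps": [
    [[0.3, 0, 0, 0, 0], [0.6, 0, 0, 0, 0], [1, 0, 0, 0, 0], [1, 0, 0, 0, 0], [1, 0, 0, 0, 0]]
  ]
}}

```text
clock: 11.3
tool_pos: [0.6255, 0.0242, 0.1908]
tcp_rot: [0.406, 0.914, 0.003, 0.003]
contact_force: [3.9, 4.8, 0.9]
grip_width: 0.016
```

{"name": "send_rows", "arguments": {
  "steps": [
    [[1, 0.002, 0.002, 0, -0.1], [1, 0.002, 0.002, 0, -0.2], [1, 0.002, 0.002, 0, -0.3], [1, 0.002, 0.002, 0, -0.4], [1, 0.002, 0.002, 0, -0.5], [1, 0.002, 0.002, 0, -0.6]]
  ]
}}

```text
clock: 11.9
tool_pos: [0.626, 0.0249, 0.1917]
tcp_rot: [0.66, 0.752, 0.002, 0.001]
contact_force: [-4.6, 0.3, 13.1]
grip_width: 0.017
```

```bash
cat > st.py <<'E'
from h import *
s,T=pose();f=lambda v:np.round(v,3)
print(s["clock"],f(s["tool_pos"]),"w",round(s["grip_width"],4),"F",f(s["contact_force"]),"M",f(s["torque"]),"yaw",f(np.arctan2(T[1,0],T[0,0])),"j7",f(s["joint_positions"][6]))
E
python3 st.py
```

```text
11.9 [0.626 0.025 0.192] w 0.017 F [-4.572  0.315 13.099] M [0.388 0.248 0.28 ] yaw 1.701 j7 -0.18
```

{"name": "send_rows", "arguments": {
  "steps": [
    [[1, 0, 0, 0.001, -0.12], [1, 0, 0, 0.001, -0.24], [1, 0, 0, 0.001, -0.36], [1, 0, 0, 0.001, -0.48], [1, 0, 0, 0.001, -0.6], [1, 0, 0, 0.001, -0.72]]
  ]
}}

```text
clock: 12.5
tool_pos: [0.6257, 0.0234, 0.1925]
tcp_rot: [0.883, 0.47, 0.001, 0.001]
contact_force: [-4.8, -2.8, 13.0]
grip_width: 0.0135
```

```bash
python3 st.py
```

```text
12.5 [0.626 0.023 0.193] w 0.0135 F [-4.761 -2.828 13.035] M [-0.692  0.442  0.073] yaw 0.979 j7 -0.83
```

{"name": "send_rows", "arguments": {
  "steps": [
    [[1, 0, 0, 0, -0.12], [1, 0, 0, 0, -0.24], [1, 0, 0, 0, -0.36], [1, 0, 0, 0, -0.48], [1, 0, 0, 0, -0.6], [1, 0, 0, 0, -0.72], [1, 0, 0, 0, -0.84]]
  ]
}}

```text
clock: 13.2
tool_pos: [0.625, 0.0242, 0.192]
tcp_rot: [0.998, 0.07, 0.001, -0.0]
contact_force: [-4.6, -0.7, 10.6]
grip_width: 0.0079
```

```bash
python3 st.py
```

```text
13.2 [0.625 0.024 0.192] w 0.0079 F [-4.597 -0.666 10.625] M [0.468 0.927 0.523] yaw 0.14 j7 -1.587
```

{"name": "send_rows", "arguments": {
  "steps": [
    [[1, 0, 0, 0, -0.12], [1, 0, 0, 0, -0.24], [1, 0, 0, 0, -0.36], [1, 0, 0, 0, -0.48], [1, 0, 0, 0, -0.6], [1, 0, 0, 0, -0.72], [1, 0, 0, 0, -0.84], [1, 0, 0, 0, -0.92], [1, 0, 0, 0, -0.92]]
  ]
}}

```text
clock: 14.1
tool_pos: [0.6248, 0.025, 0.1923]
tcp_rot: [0.925, -0.379, 0.0, -0.001]
contact_force: [-7.3, 0.3, 14.2]
grip_width: 0.0152
```

```bash
python3 st.py
```

```text
14.1 [0.625 0.025 0.192] w 0.0152 F [-7.28   0.323 14.238] M [0.768 1.181 0.428] yaw -0.777 j7 -2.412
```

{"name": "send_rows", "arguments": {
  "steps": [
    [[0.3, 0, 0, 0, 0], [0, 0, 0, 0, 0], [0, 0, 0, 0, 0], [0, 0, 0, 0.02, 0], [0, 0, 0, 0.06, 0.1], [0, 0, 0, 0.1, 0.25], [0, 0, 0, 0.13, 0.4], [0, 0, 0, 0.15, 0.55], [0, 0, 0, 0.15, 0.7], [0, 0, 0, 0.15, 0.85], [0, 0, 0, 0.15, 1.0], [0, 0, 0, 0.15, 1.0]]
  ]
}}

```text
clock: 15.3
tool_pos: [0.6245, 0.0238, 0.3394]
tcp_rot: [0.994, 0.112, -0.0, -0.0]
contact_force: [-0.5, 0.5, 0.2]
grip_width: 0.0439
```

```bash
python3 - <<'E'
from h import *
s,T=pose();print(s["clock"],s["tool_pos"],s["grip_width"])
d=cam("wrist",T); crop(d,"w5",160,80,320,240,2.5)
S=[.5845,.0135,.258]
for th in (-3.5,-3.8,-4.1): print(th,((proj(d,stand2w(S,keypts(th,[[-.021,0,.051],[.021,0,.051]])))-[160,80])*2.5).round())
E
```

```text
15.3 [0.62451324 0.0237777  0.33942915] 0.04386234161582266
-3.5 [[430. 331.]
 [381. 440.]]
-3.8 [[451. 340.]
 [361. 433.]]
-4.1 [[467. 352.]
 [345. 422.]]
```

View pics/w5.png

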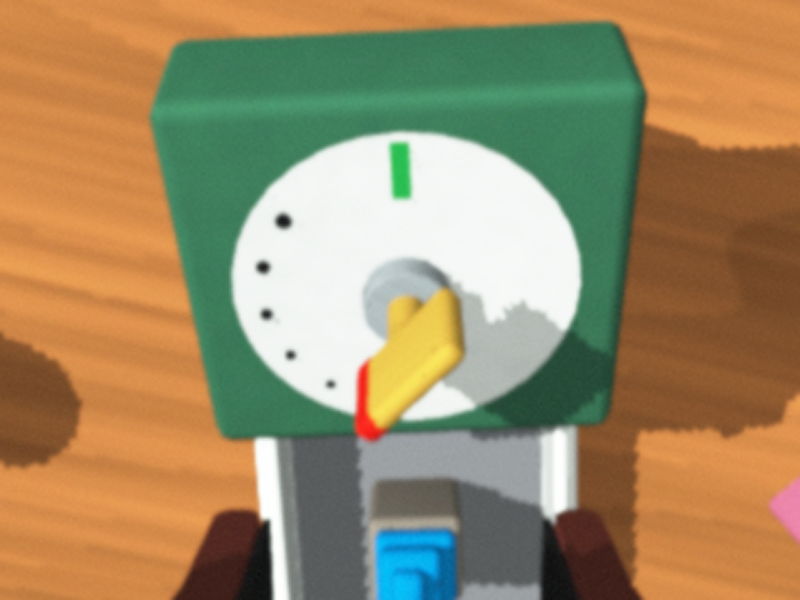

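{"name": "send_rows", "arguments": {
  "steps": [
    [[0, 0, 0, 0, 0.15], [0, 0, 0, 0, 0.3], [0, 0, 0, 0, 0.45], [0, 0, 0, 0, 0.6], [0, 0, 0, 0, 0.75], [0, 0, 0, 0, 0.9], [0, 0, 0, 0, 1.05], [0, 0, 0, 0, 1.2], [0, 0, 0, 0, 1.35], [0, 0, 0, 0, 1.5], [0, 0, 0, 0, 1.65], [0, 0, 0, 0, 1.8]]
  ]
}}

```text
clock: 16.55
tool_pos: [0.6246, 0.0238, 0.3394]
tcp_rot: [0.53, 0.848, -0.0, -0.0]
contact_force: [0.0, 0.2, 0.1]
grip_width: 0.0436
```

{"name": "send_rows", "arguments": {
  "steps": [
    [[0, 0, 0, -0.02, 0.15], [0, 0, 0, -0.04, 0.3], [0, 0, 0, -0.06, 0.45], [0, 0, 0, -0.08, 0.6], [0, 0, 0, -0.08, 0.74], [0, 0, 0, -0.08, 0.74], [0, 0, 0, -0.08, 0.74]]
  ]
}}

```text
clock: 17.25
tool_pos: [0.6249, 0.0238, 0.2598]
tcp_rot: [0.191, 0.982, 0.0, 0.0]
contact_force: [-0.4, 0.3, 0.0]
grip_width: 0.0437
```

```bash
python3 st.py
```

```text
17.25 [0.625 0.024 0.26 ] w 0.0437 F [-0.41   0.304  0.016] M [ 0.035 -0.131  0.014] yaw 2.758 j7 0.896
```

{"name": "send_rows", "arguments": {
  "steps": [
    [[0, 0, 0, -0.03, 0], [0, 0, 0, -0.055, 0], [0, 0, 0, -0.068, 0], [0, 0, 0, -0.068, 0], [0.3, 0, 0, -0.068, 0], [0.6, 0, 0, -0.068, 0], [1, 0, 0, -0.068, 0], [1, 0, 0, -0.068, 0], [1, 0, 0, -0.068, 0]]
  ]
}}

```text
clock: 18.15
tool_pos: [0.6255, 0.0239, 0.1931]
tcp_rot: [0.188, 0.982, 0.0, 0.001]
contact_force: [-1.3, -1.7, 4.9]
grip_width: 0.0123
```

{"name": "send_rows", "arguments": {
  "steps": [
    [[1, 0, 0, 0, -0.12], [1, 0, 0, 0, -0.24], [1, 0, 0, 0, -0.36], [1, 0, 0, 0, -0.48], [1, 0, 0, 0, -0.6], [1, 0, 0, 0, -0.72]]
  ]
}}

```text
clock: 18.75
tool_pos: [0.625, 0.0251, 0.1934]
tcp_rot: [0.523, 0.852, 0.001, 0.0]
contact_force: [-4.3, 0.5, 8.5]
grip_width: 0.0158
```

```bash
python3 st.py
```

```text
18.75 [0.625 0.025 0.193] w 0.0158 F [-4.256  0.486  8.481] M [0.595 0.337 0.397] yaw 2.04 j7 0.219
```

Good; continue to about yaw 0.4.

{"name": "send_rows", "arguments": {
  "steps": [
    [[1, 0, 0, 0, -0.12], [1, 0, 0, 0, -0.24], [1, 0, 0, 0, -0.36], [1, 0, 0, 0, -0.48], [1, 0, 0, 0, -0.6], [1, 0, 0, 0, -0.72], [1, 0, 0, 0, -0.84], [1, 0, 0, 0, -0.96], [1, 0, 0, 0, -1.08], [1, 0, 0, 0, -1.2], [1, 0, 0, 0, -1.32], [1, 0, 0, 0, -1.44]]
  ]
}}

```text
clock: 19.95
tool_pos: [0.6252, 0.0231, 0.1941]
tcp_rot: [0.956, 0.295, 0.001, 0.001]
contact_force: [-5.8, -2.5, 11.3]
grip_width: 0.0097
```

```bash
python3 st.py
```

```text
19.95 [0.625 0.023 0.194] w 0.0097 F [-5.775 -2.474 11.268] M [-0.722  0.689  0.022] yaw 0.598 j7 -1.082
```

{"name": "send_rows", "arguments": {
  "steps": [
    [[1, 0, 0, 0, -0.1], [1, 0, 0, 0, -0.2], [1, 0, 0, 0, -0.3], [1, 0, 0, 0, -0.38], [1, 0, 0, 0, -0.38]]
  ]
}}

```text
clock: 20.45
tool_pos: [0.625, 0.0238, 0.1938]
tcp_rot: [0.994, 0.111, 0.001, 0.0]
contact_force: [-5.0, -1.1, 11.2]
grip_width: 0.0078
```

```bash
python3 st.py
```

```text
20.45 [0.625 0.024 0.194] w 0.0078 F [-4.95  -1.054 11.184] M [-0.005  0.865  0.316] yaw 0.222 j7 -1.42
```

{"name": "send_rows", "arguments": {
  "steps": [
    [[1, 0, 0, 0, -0.07], [1, 0, 0, 0, -0.14], [1, 0, 0, 0, -0.2], [1, 0, 0, 0, -0.2]]
  ]
}}

```text
clock: 20.85
tool_pos: [0.6249, 0.0242, 0.1936]
tcp_rot: [1.0, 0.012, 0.001, -0.0]
contact_force: [-4.7, -1.2, 10.9]
grip_width: 0.0086
```

```bash
python3 st.py
```

```text
20.85 [0.625 0.024 0.194] w 0.0086 F [-4.742 -1.224 10.931] M [0.365 0.932 0.535] yaw 0.023 j7 -1.598
```

{"name": "send_rows", "arguments": {
  "steps": [
    [[1, 0, 0, 0, -0.05], [1, 0, 0, 0, -0.1], [1, 0, 0, 0, -0.1]]
  ]
}}

```text
clock: 21.15
tool_pos: [0.6251, 0.0243, 0.1935]
tcp_rot: [0.999, -0.038, 0.001, -0.0]
contact_force: [-4.3, -1.0, 9.6]
grip_width: 0.0098
```

```bash
python3 st.py
```

```text
21.15 [0.625 0.024 0.193] w 0.0098 F [-4.332 -1.044  9.608] M [0.42  0.706 0.543] yaw -0.076 j7 -1.687
```

{"name": "send_rows", "arguments": {
  "steps": [
    [[1, 0, 0, 0, -0.05], [1, 0, 0, 0, -0.1], [1, 0, 0, 0, -0.1]]
  ]
}}

```text
clock: 21.45
tool_pos: [0.6251, 0.0244, 0.1935]
tcp_rot: [0.996, -0.088, 0.001, -0.001]
contact_force: [-3.2, -1.7, 9.5]
grip_width: 0.0108
```

```bash
python3 st.py
```

```text
21.45 [0.625 0.024 0.193] w 0.0108 F [-3.16  -1.694  9.521] M [0.497 0.712 0.576] yaw -0.176 j7 -1.777
```

{"name": "send_rows", "arguments": {
  "steps": [
    [[1, 0, 0, 0, -0.05], [1, 0, 0, 0, -0.05]]
  ]
}}

```text
clock: 21.65
tool_pos: [0.6251, 0.0245, 0.1935]
tcp_rot: [0.994, -0.113, 0.001, -0.001]
contact_force: [-3.6, -1.0, 10.1]
grip_width: 0.011
```

```bash
python3 st.py
```

```text
21.65 [0.625 0.024 0.193] w 0.011 F [-3.561 -1.034 10.07 ] M [0.615 0.712 0.721] yaw -0.226 j7 -1.821
```

{"name": "send_rows", "arguments": {
  "steps": [
    [[1, 0, 0, 0, -0.05], [1, 0, 0, 0, -0.05]]
  ]
}}

```text
clock: 21.85
tool_pos: [0.6249, 0.0244, 0.1936]
tcp_rot: [0.99, -0.138, 0.001, -0.001]
contact_force: [-4.7, -1.0, 10.8]
grip_width: 0.0118
```

```bash
python3 st.py
```

```text
21.85 [0.625 0.024 0.194] w 0.0118 F [-4.661 -0.964 10.816] M [0.55  0.907 0.649] yaw -0.276 j7 -1.865
```

Release and check.

{"name": "send_rows", "arguments": {
  "steps": [
    [[0.3, 0, 0, 0, 0], [0, 0, 0, 0, 0], [0, 0, 0, 0, 0], [0, 0, 0, 0.02, 0], [0, 0, 0, 0.06, 0.1], [0, 0, 0, 0.1, 0.25], [0, 0, 0, 0.13, 0.4], [0, 0, 0, 0.147, 0.5], [0, 0, 0, 0.147, 0.5], [0, 0, 0, 0.147, 0.5]]
  ]
}}

```text
clock: 22.85
tool_pos: [0.6243, 0.0239, 0.3377]
tcp_rot: [0.994, 0.11, -0.0, -0.0]
contact_force: [-0.7, -1.1, -0.3]
grip_width: 0.0435
```

```bash
python3 - <<'E'
from h import *
s,T=pose();print(s["clock"],s["tool_pos"],s["grip_width"])
d=cam("wrist",T); crop(d,"w6",160,80,320,240,2.5)
S=[.5845,.0135,.258]
for th in (.2,.1,0,-.1): print(th,((proj(d,stand2w(S,keypts(th,[[-.021,0,.051],[.021,0,.051],[.021,0,.021]])))-[160,80])*2.5).round().tolist())
E
```

```text
22.85 [0.62427614 0.02393014 0.33771493] 0.04354798586947414
0.2 [[422.0, 442.0], [386.0, 330.0], [386.0, 265.0]]
0.1 [[415.0, 443.0], [394.0, 329.0], [394.0, 264.0]]
0 [[408.0, 444.0], [402.0, 329.0], [401.0, 263.0]]
-0.1 [[400.0, 444.0], [410.0, 329.0], [408.0, 263.0]]
```

View pics/w6.png

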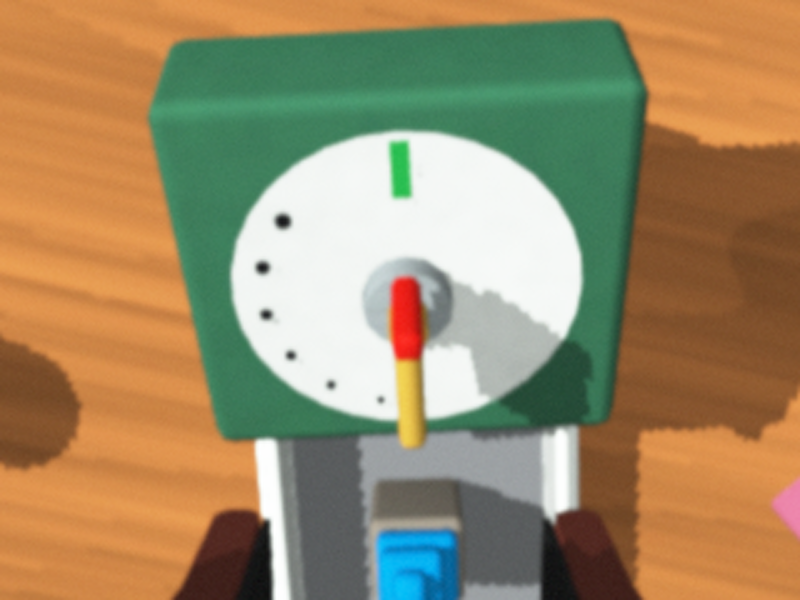

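```bash
python3 -c "
from bench import *
print(hand_in())"
```

```text
the job is handed in; nothing more can be done
None
```

The clay piece is standing upright in the drying bay, and the fan is wound to its stop. I handed the job in at about 23 s on the robot's clock, of the 72 s allowed.

- **Clay:** I gripped the blue-tipped piece by its body and lowered it in 1 mm steps until the bay floor took the load (about 4 N upwards). Then I released it. The last picture still shows it upright in the bay.
- **Winding:** It took two clockwise grips, about 3.1 rad and 3.0 rad. In the second the key went roughly 0.5 rad past the green mark, and the turning moment rose from about 0.54 to 0.72 N m. The last reading, after a further 0.05 rad, was 0.65 N m.
- **Stop check:** Let go, the red end came back to the green mark, within about 0.05 rad by the projected key. That spring-back of about 0.5 rad is more than the 0.3 rad seen away from the stop, so I took it as fully wound.
- **Bystanders:** The moves kept clear of the jar, can and brush. I did not take a final picture to confirm they had not moved.
- **Disagreement:** The wrist and top cameras differed by about 3 mm on the dial's position. I allowed for this by shifting slightly after gripping the key, and side forces on the tool stayed below about 8 N in the readings taken.

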